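# Put the calibration kit back into its holders

## Robot

A 6-joint arm with a two-finger parallel gripper is mounted at the origin on a cart in front of the work surface, level with it; the furniture and walls round the work are solid. World frame = base frame: x ahead of the robot, y to its left, z up, the work surface at z = 0. Lengths are in m, angles in rad, forces in N, time in s.
With the tool pointing down it reaches from about 0.35 to 0.925 m from the base axis. Payload 6.4 kg.
Tool frame: the origin (TCP) lies at the very end of the fingers, on their centre line; the grasp point (between the pads) lies arm.grasp_offset behind it (arm.grasp_offset is the distance from the TCP to the grasp point, in m); z points along the fingers, y is the line along which they close (so a half turn about z gives the same grasp; the last joint's range is limited). The gripper opens to 85 mm and grips with 20 to 120 N. Pads are 22 mm wide; open, the fingers measure 114 mm over their backs; the gripper's body (76 mm by 85 mm) begins 54 mm behind the grasp point. The pads swing forward as they close: fully open they stand 13 mm farther back than shut.
Start: joints at [-1.513, 0.245, 1.558, -0, 1.339, -0.174], TCP at [0.149, -0.633, 0.231] pointing down, gripper open.
Joint ranges: [-3.13, 3.13], [-1.02, 2.26], [0.13, 2.54], [-0.95, 4.09], [0.21, 2.88], [-2.74, 2.74]. Speed limits (rad/s): [2.57, 2.57, 3.14, 3.14, 3.14, 3.14].

## Interface

Orientations are given as a rotation vector (axis times angle).
In Python, from workcell import arm gives the robot as it stands.
- The arm moves only by the tool carry_out, never from a script. Its argument "rows" is a list of rows, each a list of 3 entries, a list of its own where there are three numbers: the shift along the world's x, y, z as a fraction of full scale, then the turn about the world's z as a fraction of full scale, then the gripper's target within -1 to 1 (shut at 1, half-way at 0, fully open at -1). In form: [[[x, y, z], turn, grip], ...]. A call has 1 to 10 rows; each row is the pose to reach, as a shift and turn from the pose commanded when the call began; what a row does not reach only later rows make up. Full scale, the value 1, is 0.3 m for a shift and 30 degrees for a turn. A row lasts 1/12 s, in which the tool goes at most 41.7 mm and 7.16 degrees, less where a joint would pass 70% of its speed; a pose out of reach is approached as far as the arm can. A call with a number of a shift or a turn outside -1 to 1 is refused whole. A call with a gripper value outside its range is refused whole. The fingers move at their own pace and stop on an object; the grip force is fixed at half the most. Time passes only in rows, so rows that repeat a pose let the fingers close. It gives the time, the measured TCP pose, the force, the opening and the grip force at its end, in the units of the state.
- arm.state(): the state, without advancing time (a new reading comes with each control period).
- arm.snapshot(name): name is "scene" or "top"; returns a dict with "pixels" (400x640x3 uint8, red, green, blue), "z_map" (400x640 float32, m along the optical axis (not along the pixel's ray), 0 where there is no reading), "vertical_fov" (degrees; the focal length in pixels is half the picture's height over the tangent of half this angle, whatever the lens; pixels are square), "cx", "cy" (the principal point, pixels), "rvec" (rotation vector, rad) and "tvec" (3), from world to camera coordinates, as OpenCV has them. Camera axes: x right, y down, z forward; pixel columns grow to the right and rows downward; lengths in m; the calibration is good to about 2 mm. A picture is of the moment at which its call begins.
- arm.sign_off(): hands the job in; it is judged then, once.
The state is a dict: "time": time; "qpos": joint angles; "joint_vel": joint speeds; "effort": joint torques, N m; "tcp_pos": TCP position; "ee_rot": TCP orientation; "ft_force": force on the tool from outside, world axes, zero at the start; "ft_torque": the same for the moment, N m; "grip_width": finger opening in m; "gripper_force": force on a finger pad.
Only numpy, scipy, OpenCV 4.12 (cv2) and the standard library are available. Lean on these libraries where they do the work, as an engineer would, in place of code of your own. Each camera call takes 0.05 s, during which the arm holds its last target. There are 200 camera calls.

## Task

Put the calibration kit away: stand the small vial, the slim navy-lidded jar and the squat jar upright in the round cups that match their widths (narrowest in the smallest cup, widest in the largest), and lay the handheld probe lengthwise in the long cradle, either way round. Each must sit fully down inside its holder, released and at rest. Leave the brass weight and the amber bottle standing where they are.

Things in the scene. Friction and masses are not known exactly. Their poses are not given: they have to be found in the camera images.
- vial_center (a point): small clear glass vial with a pale filling and blue cap, 25 mm diameter, 55 mm tall (body 25 mm wide up to 40 mm, cap 16 mm wide), standing upright, loose, about 50 g; this point is on its axis half-way up (27.5 mm above its underside); z up along its axis
- jar_center (a point): slim white cylindrical jar with a dark navy ribbed lid, 36 mm diameter, 68 mm tall, standing upright, loose, about 50 g; this point is on its axis half-way up (34 mm above its underside); z up along its axis
- squat_jar_center (a point): wide squat white jar with a red lid, 52 mm diameter, 60 mm tall (full width up to about 40 mm, lid 35 mm wide), standing upright, loose, about 50 g; this point is on its axis half-way up (30 mm above its underside); z up along its axis
- probe_center (a point): handheld probe, a rod with a black end and a white part, 161 mm long and 26 to 28 mm thick (it does not roll), lying flat on the worktop, loose, about 100 g; this point is at its middle, 14 mm above the worktop; y runs along its length
- cup_small_floor (a point): grey plastic cup, the smallest of three, fixed to the worktop: round inside diameter 41 mm, low rim 49 mm across whose top is 8 mm above the worktop, thin foot flange 59 mm across; this point is the centre of its inner floor, 3 mm above the worktop; z up; for the small vial
- cup_medium_floor (a point): grey plastic cup, the middle-sized of three, fixed to the worktop: round inside diameter 52 mm, low rim 60 mm across whose top is 8 mm above the worktop, thin foot flange 70 mm across; this point is the centre of its inner floor, 3 mm above the worktop; z up; for the navy-lidded jar
- cup_large_floor (a point): grey plastic cup, the largest of three, fixed to the worktop: round inside diameter 68 mm, low rim 76 mm across whose top is 8 mm above the worktop, thin foot flange 86 mm across; this point is the centre of its inner floor, 3 mm above the worktop; z up; for the squat jar
- cradle_floor (a point): long shallow grey plastic cradle fixed to the worktop, for the probe: inside 177 mm long (y) by 42 mm wide (x), floor 3 mm and walls 8 mm above the worktop; the long walls, 4 mm thick, stand only along the last 40 mm at each end, so the middle 90 mm is open at both sides for fingers; this point is the centre of its floor; y runs along its length, z up
- weight_center (a point): bystander: small brass knob weight, 24 mm diameter, 33 mm tall, loose; not to be moved; this point is on its axis half-way up
- amber_center (a point): bystander: amber bottle with black cap, 33 mm diameter, 65 mm tall, loose, behind the kit; not to be moved; this point is on its axis half-way up
Things that resemble listed ones, but are neither listed nor needed, are in the scene too. What is shaped like the part that bears squat_jar_center but pink is not meant. What is shaped like the part that bears probe_center but purple is not meant.

How it is judged:
At the end, for the whole second after the job is handed in: Vial in the smallest, navy-lidded jar in the middle, squat jar in the largest cup, each within 12 mm of its centre, tilt under 0.12 rad, down on the floor (3 mm up, 4 down). Probe within 14 mm of the cradle centre, within 0.12 rad, middle under 18 mm above its floor. All below 20 mm/s (horizontal distance between vial_center and cup_small_floor below 0.012 m and z of vial_center in the frame of cup_small_floor between 0.0235 and 0.0305 m and angle between each of vial_center, jar_center, squat_jar_center's own z axis and vertical below 0.12 rad and linear speed of each of vial, jar, squat_jar, probe below 0.02 m/s and horizontal distance between jar_center and cup_medium_floor below 0.012 m and z of jar_center in the frame of cup_medium_floor between 0.03 and 0.037 m and horizontal distance between squat_jar_center and cup_large_floor below 0.012 m and z of squat_jar_center in the frame of cup_large_floor between 0.026 and 0.033 m and horizontal distance between probe_center and cradle_floor below 0.014 m and z of probe_center in the frame of cradle_floor below 0.018 m and angle between the y axis of probe_center and the y axis of cradle_floor, either way round below 0.12 rad); the robot touches nothing.
It fails at once if the brass weight or the amber bottle is moved more than 25 mm or tipped (distance of any of weight_center, amber_center from where it was at the start of the episode above 0.025 m or angle between any of weight_center, amber_center's own z axis and vertical above 0.6 rad).
It also fails if it takes over 106 s, if anything falls off the work surface, if the arm or the gripper's body presses on something with over 40 N, if the wrist force passes 120 N, or if a joint passes its speed limit or range.

## Working session

There is one attempt and no reset: what is moved stays moved. The work goes in short steps, Python scripts to look and compute and a tool call to move; the robot and the scene stay as the last step left them, time stands still between calls to the robot, and variables do not carry over. Pictures are saved under pics/ and viewed, at most 14 in all, crops included, and the job is handed in when it is done.

Besides the shell and the picture viewer there is one more tool, called after ">>>" as name(argument=value, ...) on one line, values as JSON. carry_out: Moves the arm, as the interface text tells. Shift numbers are shares of 0.3 m and turn numbers shares of 30 degrees, none past 1 either way. Its arguments: {"type":"object","properties":{"rows":{"type":"array","items":{"type":"array"}}},"required":["rows"]}

```bash
ls; mkdir -p pics
cat > h.py <<'E'
import numpy as np, cv2
from workcell import arm
def snap(n):
    s=arm.snapshot(n); s['R']=cv2.Rodrigues(np.array(s['rvec'],float))[0]; s['t']=np.array(s['tvec'],float).ravel()
    s['f']=200/np.tan(np.radians(s['vertical_fov'])/2); return s
def ray(s,u,v,z):
    d=s['R'].T@np.array([(u-s['cx'])/s['f'],(v-s['cy'])/s['f'],1]); o=-s['R'].T@s['t']
    return o+d*(z-o[2])/d[2]
def cloud(s):
    v,u=np.mgrid[:400,:640]; Z=s['z_map']
    P=np.stack([(u-s['cx'])/s['f']*Z,(v-s['cy'])/s['f']*Z,Z],-1)
    return (P-s['t'])@s['R']
def save(s,name,crop=None,k=1):
    im=s['pixels'][...,::-1]
    if crop: a,b,c,d=crop; im=im[b:d,a:c]
    cv2.imwrite('pics/'+name,cv2.resize(im,None,fx=k,fy=k,interpolation=cv2.INTER_CUBIC))
E
python3 - <<'E'
from h import *
for n in('scene','top'):
    s=snap(n); save(s,n+'.png',k=1.25); print(n,s['f'],s['cx'],s['cy'],-s['R'].T@s['t'],s['R'][2], (s['z_map']>0).mean())
print(arm.state(),arm.grasp_offset)
E
```

```text
pics
scene 445.07872191504083 318.7197221701409 196.69641302630043 [-0.00541619  0.83438185  0.64421817] [ 0.48716498 -0.7186886  -0.49614209] 0.994375
top 370.3112116538353 323.507388913925 200.89081454155829 [ 0.38605085 -0.0527752   1.19471079] [ 0.18954592 -0.00640027 -0.981851  ] 0.99617578125
{'time': 0.1, 'qpos': array([-1.51306431e+00,  2.45739543e-01,  1.55889713e+00,  5.14823671e-06,
        1.33872012e+00, -1.74103018e-01]), 'joint_vel': array([ 0.00109443, -0.00190215, -0.0033862 , -0.00097578,  0.00101339,
        0.00075383]), 'effort': array([ 2.50291050e-04, -4.30671930e+01, -3.27127397e+01, -1.33562967e-04,
        2.79372216e-03,  1.52232752e-05]), 'tcp_pos': array([ 0.1493219 , -0.63209492,  0.23029083]), 'ee_rot': array([-3.11876085e+00, -3.63145123e-01, -1.68907518e-04]), 'ft_force': array([ 0.44284719, -0.22225784, -0.27849867]), 'ft_torque': array([ 0.03870775, -0.0375478 ,  0.0424802 ]), 'gripper_force': 0.0, 'grip_width': 0.08521455321726817} 0.0187
```

View pics/scene.png

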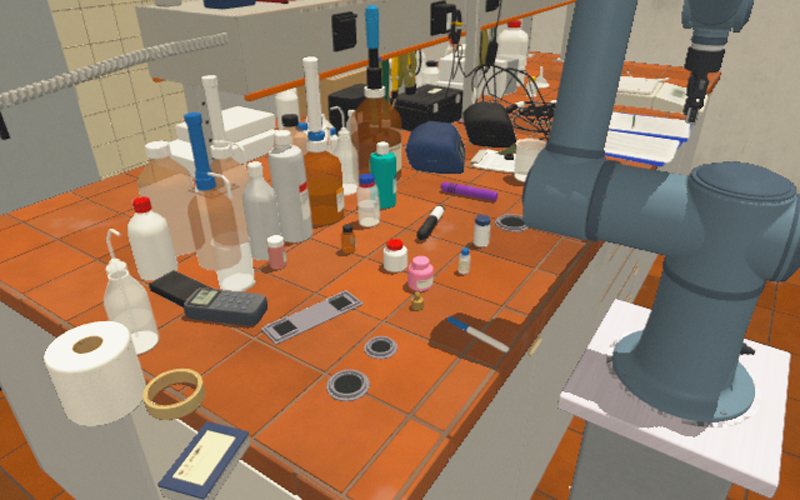

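View pics/top.png

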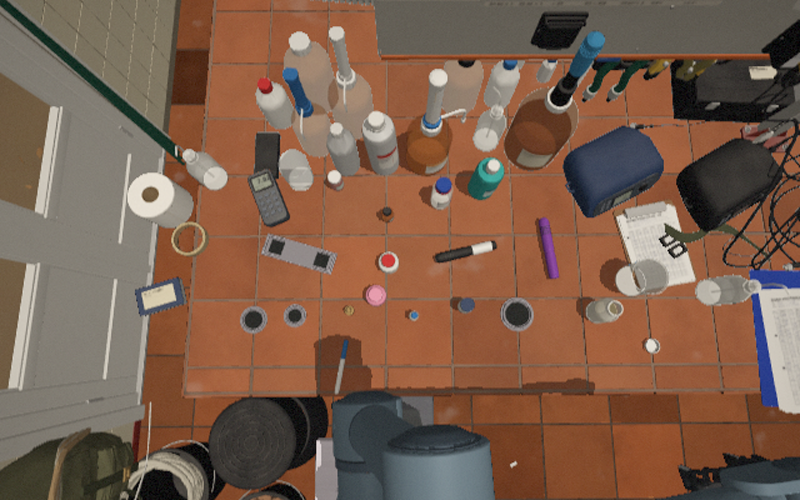

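The views show these, in 800x500 top pixels: cups at (254,319) medium, (294,315) small and (517,315) large; cradle (299,253); vial (413,315); jar (466,305); squat jar (388,262); probe (466,252); weight (348,310); amber bottle (387,213); pink decoy (375,295).

```bash
cat > m.py <<'E'
from h import *
def run(n='top'):
    s=snap(n); C=cloud(s); 
    hsv=cv2.cvtColor(s['pixels'],cv2.COLOR_RGB2HSV)
    nonor=~((hsv[...,0]<16)&(hsv[...,1]>110)&(hsv[...,2]>50))
    return s,C,hsv,nonor
def proj(s,P):
    q=s['R']@np.array(P)+s['t']; return s['f']*q[:2]/q[2]+[s['cx'],s['cy']]
if __name__=='__main__':
    s,C,hsv,no=run()
    seeds=dict(vial=(413,315),jar=(466,305),squat=(388,262),pink=(375,295),weight=(348,310),amber=(387,213))
    for k,(u,v) in seeds.items():
        u,v=u/1.25,v/1.25; y,x=np.mgrid[:400,:640]
        m=(np.hypot(x-u,y-v)<20)&(C[...,2]>.012)
        n,l=cv2.connectedComponents(m.astype(np.uint8)); 
        ys,xs=np.nonzero(m); i=np.argmin(np.hypot(xs-u,ys-v)); m=l==l[ys[i],xs[i]]
        P=C[m]; top=P[:,2].max(); T=P[P[:,2]>np.percentile(P[:,2],90)-.006]
        (c,r)=cv2.minEnclosingCircle(T[:,:2].astype(np.float32))
        print(k,'ztop',top.round(3),'n',len(T),'c',np.round(c,4),'mean',T[:,:2].mean(0).round(4),'r',round(r,4))
    for k,(u,v,R) in dict(medium=(254,319,16),small=(294,315,14),large=(517,315,18),cradle=(299,253,36),probe=(466,252,32)).items():
        u,v=u/1.25,v/1.25; y,x=np.mgrid[:400,:640]
        m=((np.hypot(x-u,y-v)<R)&no).astype(np.uint8)
        cs,_=cv2.findContours(m,0,2); c=max(cs,key=cv2.contourArea)[:,0]
        z=.014 if k=='probe' else .002
        P=np.array([ray(s,a,b,z)[:2] for a,b in c],np.float32)
        print(k,'circ',np.round(cv2.minEnclosingCircle(P),4) if 0 else cv2.minEnclosingCircle(P),'rect',cv2.minAreaRect(P))
    for P in [(.45,.3,0),(.5,0,0),(.4,-.1,0)]:
        u,v=proj(s,P).astype(int); print('table z',C[v-6:v+7,u-6:u+7,2].mean())
E
python3 m.py
```

```text
vial ztop 1.195 n 26 c [ 0.4201 -0.0696] mean [ 0.441  -0.0787] r 0.0381
jar ztop 0.073 n 94 c [ 0.4732 -0.2116] mean [ 0.4727 -0.2112] r 0.0175
squat ztop 0.065 n 95 c [ 0.5844 -0.0184] mean [ 0.5838 -0.0183] r 0.0173
pink ztop 0.066 n 96 c [0.4998 0.0131] mean [0.499 0.013] r 0.0171
weight ztop 0.034 n 15 c [0.4634 0.0814] mean [0.4637 0.0816] r 0.0066
amber ztop 1.195 n 38 c [ 0.5535 -0.0355] mean [ 0.685  -0.0182] r 0.1684
medium circ ((0.4420509338378906, 0.3308999538421631), 0.0498754158616066) rect ((0.44603216648101807, 0.32715320587158203), (0.08028427511453629, 0.0740867406129837), 46.73780059814453)
small circ ((0.45173072814941406, 0.22182175517082214), 0.02979600429534912) rect ((0.4520224332809448, 0.22156435251235962), (0.057559043169021606, 0.05422712489962578), 1.910648226737976)
large circ ((0.44937556982040405, -0.3493342697620392), 0.055096060037612915) rect ((0.44843244552612305, -0.345669150352478), (0.08582644909620285, 0.10427889227867126), 75.42642974853516)
cradle circ ((0.6126055717468262, 0.21663546562194824), 0.11924651265144348) rect ((0.635021984577179, 0.21960338950157166), (0.21684704720973969, 0.1944330632686615), 69.99665069580078)
probe circ ((0.611199140548706, -0.20162206888198853), 0.09863173216581345) rect ((0.6243082284927368, -0.19345048069953918), (0.14248676598072052, 0.16794607043266296), 42.4633903503418)
table z 0.0021048541412598287
table z 0.04176169211871864
table z -0.0007631836381678879
```

```bash
cat > m2.py <<'E'
from m import *
s,C,hsv,no=run()
save(s,'z1.png',(160,140,500,320),2.35)
ok=s['z_map']>0; y,x=np.mgrid[:400,:640]
def comp(m,u,v):
    n,l=cv2.connectedComponents(m.astype(np.uint8)); ys,xs=np.nonzero(m); i=np.argmin(np.hypot(xs-u,ys-v)); return l==l[ys[i],xs[i]]
for k,(u,v,R,z) in dict(medium=(254,319,14,.003),small=(294,315,12,.003),large=(517,315,17,.003)).items():
    u/=1.25;v/=1.25
    d=comp((hsv[...,2]<75)&(np.hypot(x-u,y-v)<R),u,v); 
    g=comp((hsv[...,1]<90)&(np.hypot(x-u,y-v)<R+4),u,v)
    for nm,m,zz in(('dark',d,.003),('grey',g,.004)):
        c=max(cv2.findContours(m.astype(np.uint8),0,2)[0],key=cv2.contourArea)[:,0]
        P=np.array([ray(s,a,b,zz)[:2] for a,b in c],np.float32); print(k,nm,np.round(cv2.minEnclosingCircle(P)[0],4),round(cv2.minEnclosingCircle(P)[1],4),'rect',np.round(cv2.minAreaRect(P)[0],4),np.round(cv2.minAreaRect(P)[1],4))
for k,(u,v,R) in dict(vial=(413,315,12),amber=(387,213,16),probe=(466,252,34)).items():
    u/=1.25;v/=1.25; lo=.010 if k=='probe' else .03
    m=comp(ok&(C[...,2]>lo)&(C[...,2]<.1)&(np.hypot(x-u,y-v)<R),u,v); P=C[m]; print(k,m.sum(),'z',np.percentile(P[:,2],[50,90,100]).round(3))
    T=P[P[:,2]>np.percentile(P[:,2],90)-.008] if k!='probe' else P
    print('  ',T[:,:2].mean(0).round(4),cv2.minAreaRect(T[:,:2].astype(np.float32)))
u,v=299/1.25,253/1.25
m=comp((hsv[...,1]<90)&(np.hypot(x-u,y-v)<38),u-4,v-2)
c=max(cv2.findContours(m.astype(np.uint8),0,2)[0],key=cv2.contourArea)[:,0]
print('cradle',cv2.minAreaRect(np.array([ray(s,a,b,.004)[:2] for a,b in c],np.float32)))
for a,b in((277,246),(322,260)):
    d=comp((hsv[...,2]<75)&(np.hypot(x-a/1.25,y-b/1.25)<10),a/1.25,b/1.25); print(' dark',ray(s,*np.argwhere(d).mean(0)[::-1],.003).round(4),d.sum())
E
python3 m2.py
```

```text
medium dark [0.4423 0.3261] 0.0221 rect [0.4419 0.3257] [0.0412 0.0412]
medium grey [0.4513 0.3243] 0.0459 rect [0.4457 0.3278] [0.0787 0.0683]
small dark [0.4514 0.2215] 0.016 rect [0.4506 0.2213] [0.0288 0.0287]
small grey [0.4516 0.2209] 0.0296 rect [0.4519 0.2211] [0.0575 0.0541]
large dark [ 0.4529 -0.3476] 0.0311 rect [ 0.452 -0.348] [0.0551 0.0601]
large grey [ 0.4531 -0.3454] 0.0525 rect [ 0.4513 -0.3453] [0.0838 0.083 ]
vial 52 z [0.044 0.057 0.06 ]
   [ 0.4488 -0.0821] ((0.4485565721988678, -0.08190616220235825), (0.012293839827179909, 0.015180953778326511), 89.99675750732422)
amber 93 z [0.052 0.068 0.07 ]
   [ 0.7101 -0.0154] ((0.7100202441215515, -0.015424173325300217), (0.018924877047538757, 0.018178876489400864), 45.609825134277344)
probe 397 z [0.025 0.029 0.035]
   [ 0.6119 -0.2169] ((0.613353967666626, -0.21863673627376556), (0.02699424885213375, 0.16010473668575287), 13.232281684875488)
cradle ((0.614412248134613, 0.2146153748035431), (0.19747167825698853, 0.09448087960481644), 63.303062438964844)
 dark [0.6301 0.2757 0.003 ] 102
 dark [0.5942 0.1574 0.003 ] 102
```

View pics/z1.png

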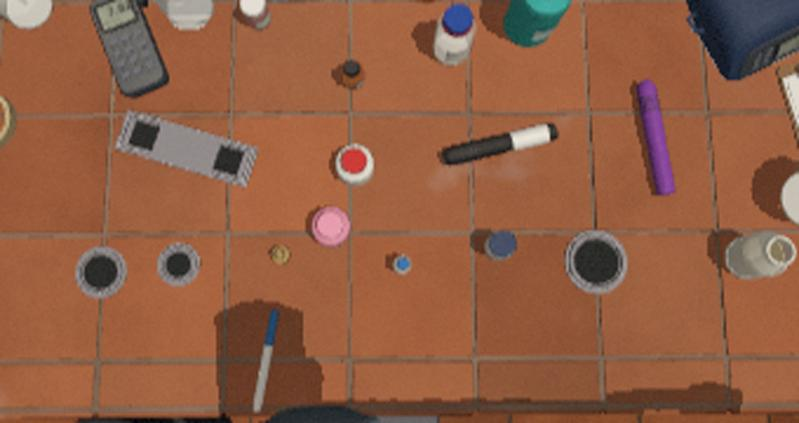

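>>> carry_out(rows=[[[0.667, 0.9, 0], 0, -1], [[0.667, 0.9, 0], 0, -1], [[0.667, 0.9, 0], 0, -1], [[0.667, 0.9, 0], 0, -1], [[0.667, 0.9, 0], 0, -1], [[0.667, 0.9, 0], 0, -1], [[0.667, 0.9, 0], 0, -1], [[0.667, 0.9, 0], 0, -1], [[0.667, 0.9, 0], 0, -1], [[0.667, 0.9, 0], 0, -1]])

```text
time: 1.03
tcp_pos: [0.3505, -0.3608, 0.2312]
ee_rot: [3.12, 0.37, -0.0]
ft_force: [-0.4, -0.9, 0.9]
grip_width: 0.0856
gripper_force: 0.0
```

>>> carry_out(rows=[[[0.413, 0.505, -0.367], 0, -1], [[0.413, 0.505, -0.367], 0, -1], [[0.413, 0.505, -0.367], 0, -1], [[0.413, 0.505, -0.367], 0, -1], [[0.413, 0.505, -0.367], 0, -1], [[0.413, 0.505, -0.367], 0, -1], [[0.413, 0.505, -0.367], 0, -1], [[0.413, 0.505, -0.367], 0, -1]])

```text
time: 1.7
tcp_pos: [0.473, -0.2117, 0.1207]
ee_rot: [-3.12, -0.364, 0.002]
ft_force: [0.1, -1.0, -0.4]
grip_width: 0.0854
gripper_force: 0.0
```

Run:
```python
from m import *
s=snap('scene'); save(s,'a1.png',(250,120,450,340),2.5)
print(arm.state()['tcp_pos'])
hsv=cv2.cvtColor(s['pixels'],cv2.COLOR_RGB2HSV)
# cross-check predicted positions in the scene view (px in crop)
for k,P in dict(jartop=(.473,-.2115,.068),vialtop=(.4487,-.082,.055),sqtop=(.584,-.0184,.06),med=(.4435,.3257,.003),small=(.4517,.2213,.003),large=(.4525,-.3465,.003),cradle=(.6122,.2166,.003),probe=(.6134,-.2186,.014)).items():
    print(k,proj(s,P).round(1),((proj(s,P)-[250,120])*2.5).round(0))
```

```text
[ 0.47320027 -0.21254571  0.12152042]
jartop [385.4 174.3] [338. 136.]
vialtop [371.3 199.6] [303. 199.]
sqtop [315.2 194.1] [163. 185.]
med [277.1 306.9] [ 68. 467.]
small [303.8 277.4] [134. 394.]
large [409.4 178.1] [398. 145.]
cradle [250.2 252.1] [  1. 330.]
probe [344.1 177.8] [235. 145.]
```

View pics/a1.png

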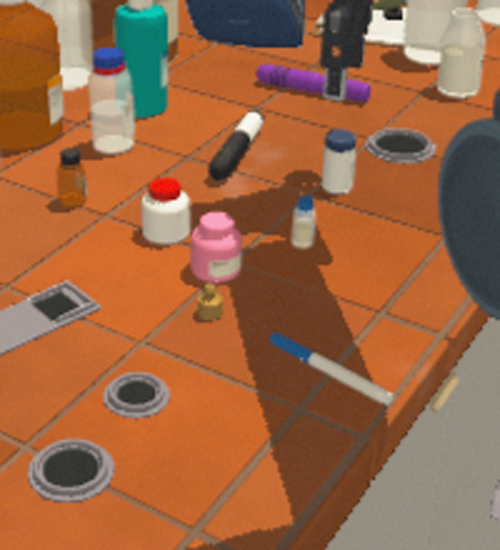

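The scene crop agrees with the estimates to about 1 px: jar top (340,134), small cup (136,394), medium cup (70,469), large cup (401,145). I'll descend and grip the jar.

>>> carry_out(rows=[[[0, 0, -0.1], 0, -1], [[0, 0, -0.2], 0, -1], [[0, 0, -0.3], 0, -1], [[0, 0, -0.377], 0, -1], [[0, 0, -0.377], 0, -1], [[0, 0, -0.377], 0, 1], [[0, 0, -0.377], 0, 1], [[0, 0, -0.377], 0, 1], [[0, 0, -0.377], 0, 1], [[0, 0, -0.377], 0, 1]])

```text
time: 2.58
tcp_pos: [0.4745, -0.2121, 0.0102]
ee_rot: [3.118, 0.363, 0.003]
ft_force: [-1.8, 0.6, 6.6]
grip_width: 0.0341
gripper_force: 58.8
```

>>> carry_out(rows=[[[0, 0, 0], 0, 1], [[0, 0, 0], 0, 1], [[0, 0, 0], 0, 1], [[0, 0, 0], 0, 1], [[0, 0, 0], 0, 1], [[0, 0, 0], 0, 1]])

```text
time: 3.08
tcp_pos: [0.4745, -0.2121, 0.0102]
ee_rot: [3.118, 0.364, 0.003]
ft_force: [-2.0, 0.4, 7.3]
grip_width: 0.0337
gripper_force: 58.9
```

>>> carry_out(rows=[[[0, 0, 0.12], 0, 1], [[0, 0, 0.24], 0, 1], [[0, 0, 0.36], 0, 1], [[0, 0, 0.4], 0, 1], [[-0.05, 0.13, 0.4], 0, 1], [[-0.05, 0.26, 0.4], 0, 1], [[-0.05, 0.4, 0.4], 0, 1], [[-0.05, 0.53, 0.4], 0, 1], [[-0.05, 0.66, 0.4], 0, 1], [[-0.05, 0.79, 0.4], 0, 1]])

```text
time: 3.92
tcp_pos: [0.4579, 0.0277, 0.1285]
ee_rot: [3.12, 0.363, 0.002]
ft_force: [0.3, -0.4, -1.8]
grip_width: 0.0338
gripper_force: 59.9
```

>>> carry_out(rows=[[[-0.05, 0.13, 0], 0, 1], [[-0.05, 0.26, 0], 0, 1], [[-0.05, 0.39, 0], 0, 1], [[-0.05, 0.52, 0], 0, 1], [[-0.05, 0.65, 0], 0, 1], [[-0.05, 0.78, 0], 0, 1], [[-0.048, 0.9, 0], 0, 1], [[-0.048, 1, 0], 0, 1], [[-0.048, 1, 0], 0, 1], [[-0.048, 1, 0], 0, 1]])

```text
time: 4.75
tcp_pos: [0.4435, 0.3271, 0.1281]
ee_rot: [3.12, 0.368, 0.0]
ft_force: [-0.8, -1.0, -1.1]
grip_width: 0.0346
gripper_force: 60.0
```

>>> carry_out(rows=[[[0, 0, -0.12], 0, 1], [[0, 0, -0.24], 0, 1], [[0, 0, -0.33], 0, 1], [[0, 0, -0.37], 0, 1], [[0, 0, -0.388], 0, 1], [[0, 0, -0.388], 0, 1], [[0, 0, -0.388], 0, 1]])

```text
time: 5.33
tcp_pos: [0.445, 0.3255, 0.0129]
ee_rot: [-3.12, -0.362, -0.003]
ft_force: [0.2, 0.7, -1.6]
grip_width: 0.0341
gripper_force: 59.5
```

>>> carry_out(rows=[[[0, 0, 0], 0, -1], [[0, 0, 0], 0, -1], [[0, 0, 0], 0, -1], [[0, 0, 0], 0, -1], [[0, 0, 0], 0, -1], [[0, 0, 0], 0, -1], [[0, 0, 0.12], 0, -1], [[0, 0, 0.24], 0, -1], [[0, 0, 0.37], 0, -1], [[0, 0, 0.37], 0, -1]])

```text
time: 6.17
tcp_pos: [0.4487, 0.3283, 0.1312]
ee_rot: [-3.116, -0.363, -0.022]
ft_force: [2.0, 0.2, 2.0]
grip_width: 0.0855
gripper_force: 0.0
```

>>> carry_out(rows=[[[0.017, -0.13, 0], 0, -1], [[0.017, -0.26, 0], 0, -1], [[0.017, -0.4, 0], 0, -1], [[0.017, -0.52, 0], 0, -1], [[0.017, -0.66, 0], 0, -1], [[0.017, -0.79, 0], 0, -1], [[0.017, -0.9, 0], 0, -1], [[0.017, -1, 0], 0, -1]])

```text
time: 6.83
tcp_pos: [0.4488, 0.0239, 0.1228]
ee_rot: [3.12, 0.362, 0.001]
ft_force: [0.6, -0.9, 0.2]
grip_width: 0.0854
gripper_force: 0.0
```

>>> carry_out(rows=[[[0, -0.13, 0], 0, -1], [[0, -0.26, 0], 0, -1], [[0, -0.358, 0], 0, -1], [[0, -0.358, 0], 0, -1], [[0, -0.358, 0], 0, -1], [[0, -0.358, 0], 0, -1]])

```text
time: 7.33
tcp_pos: [0.4488, -0.0811, 0.1224]
ee_rot: [-3.12, -0.363, 0.001]
ft_force: [-0.4, 0.3, -0.3]
grip_width: 0.085
gripper_force: 0.0
```

Run:
```python
from m import *
print(arm.state()['tcp_pos'])
s=snap('scene'); save(s,'b1.png',(250,120,450,340),2.5)
```

```text
[ 0.44880798 -0.08110841  0.12241083]
```

View pics/b1.png

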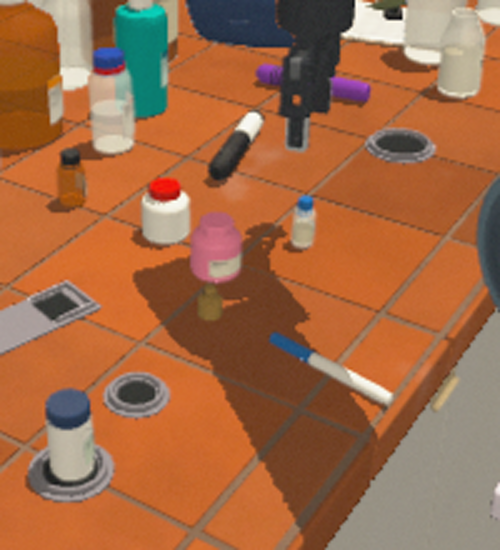

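The jar stands in the medium cup at (68,440) and everything else is undisturbed. Next, the vial.

>>> carry_out(rows=[[[0, 0, -0.1], 0, -1], [[0, 0, -0.2], 0, -1], [[0, 0, -0.3], 0, -1], [[0, 0, -0.382], 0, -1], [[0, 0, -0.382], 0, -1], [[0, 0, -0.382], 0, 1], [[0, 0, -0.382], 0, 1], [[0, 0, -0.382], 0, 1], [[0, 0, -0.382], 0, 1], [[0, 0, -0.382], 0, 1]])

```text
time: 8.22
tcp_pos: [0.4501, -0.0819, 0.0095]
ee_rot: [3.119, 0.363, 0.004]
ft_force: [-0.5, 1.0, 0.4]
grip_width: 0.0255
gripper_force: 0.4
```

>>> carry_out(rows=[[[0, 0, 0], 0, 1], [[0, 0, 0], 0, 1], [[0, 0, 0], 0, 1], [[0, 0, 0.12], 0, 1], [[0, 0, 0.24], 0, 1], [[0, 0, 0.36], 0, 1], [[0, 0, 0.4], 0, 1], [[0, 0, 0.4], 0, 1]])

```text
time: 8.88
tcp_pos: [0.4519, -0.0828, 0.1328]
ee_rot: [3.115, 0.363, 0.013]
ft_force: [0.7, -0.4, -0.6]
grip_width: 0.0225
gripper_force: 59.1
```

>>> carry_out(rows=[[[0.01, 0.13, 0], 0, 1], [[0.01, 0.26, 0], 0, 1], [[0.01, 0.4, 0], 0, 1], [[0.01, 0.53, 0], 0, 1], [[0.01, 0.66, 0], 0, 1], [[0.01, 0.79, 0], 0, 1], [[0.01, 0.92, 0], 0, 1], [[0.01, 1, 0], 0, 1], [[0.01, 1, 0], 0, 1]])

```text
time: 9.63
tcp_pos: [0.4505, 0.2218, 0.1266]
ee_rot: [-3.119, -0.371, 0.003]
ft_force: [-0.8, 1.0, -0.6]
grip_width: 0.023
gripper_force: 59.2
```

>>> carry_out(rows=[[[0, 0.011, -0.12], 0, 1], [[0, 0.011, -0.24], 0, 1], [[0, 0.011, -0.33], 0, 1], [[0, 0.011, -0.37], 0, 1], [[0, 0.011, -0.388], 0, 1], [[0, 0.011, -0.388], 0, 1], [[0, 0.011, -0.388], 0, 1]])

```text
time: 10.22
tcp_pos: [0.4518, 0.2214, 0.0122]
ee_rot: [3.12, 0.363, -0.003]
ft_force: [-3.6, -1.2, 7.3]
grip_width: 0.0229
gripper_force: 61.1
```

>>> carry_out(rows=[[[0, 0, 0], 0, -1], [[0, 0, 0], 0, -1], [[0, 0, 0], 0, -1], [[0, 0, 0], 0, -1], [[0, 0, 0], 0, -1], [[0, 0, 0], 0, -1], [[0, 0, 0.12], 0, -1], [[0, 0, 0.24], 0, -1], [[0, 0, 0.37], 0, -1], [[0, 0, 0.37], 0, -1]])

```text
time: 11.05
tcp_pos: [0.4571, 0.2231, 0.1307]
ee_rot: [-3.119, -0.364, -0.023]
ft_force: [1.7, 0.8, 0.8]
grip_width: 0.0852
gripper_force: 0.0
```

>>> carry_out(rows=[[[0.06, -0.11, 0], 0, -1], [[0.12, -0.22, 0], 0, -1], [[0.18, -0.33, 0], 0, -1], [[0.24, -0.44, 0], 0, -1], [[0.3, -0.55, 0], 0, -1], [[0.36, -0.66, 0], 0, -1], [[0.441, -0.799, 0], 0, -1], [[0.441, -0.799, 0], 0, -1], [[0.441, -0.799, 0], 0, -1], [[0.441, -0.799, 0], 0, -1]])

```text
time: 11.88
tcp_pos: [0.5839, -0.0178, 0.1221]
ee_rot: [-3.12, -0.362, 0.002]
ft_force: [-0.7, -0.4, -0.6]
grip_width: 0.0852
gripper_force: 0.0
```

Run:
```python
from m import *
print(arm.state()['tcp_pos'])
s=snap('scene'); save(s,'c1.png',(250,120,450,340),2.5)
```

```text
[ 0.5839042  -0.01777039  0.12214514]
```

View pics/c1.png

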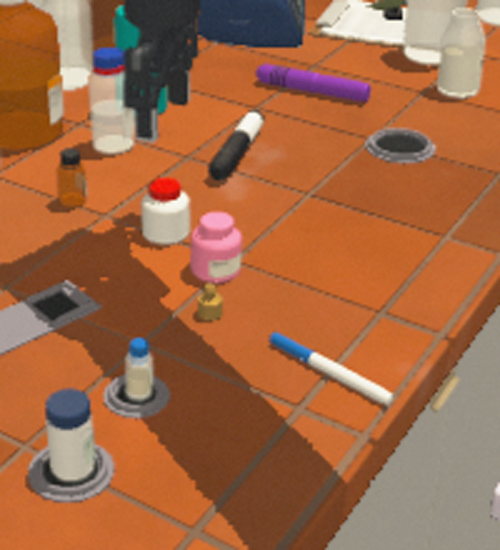

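The vial is in the small cup at (138,378) and the squat jar is still at (165,212). Next, the squat jar.

>>> carry_out(rows=[[[0, 0, -0.1], 0, -1], [[0, 0, -0.2], 0, -1], [[0, 0, -0.3], 0, -1], [[0, 0, -0.388], 0, -1], [[0, 0, -0.388], 0, -1], [[0, 0, -0.388], 0, -1], [[0, 0, -0.388], 0, 1], [[0, 0, -0.388], 0, 1], [[0, 0, -0.388], 0, 1], [[0, 0, -0.388], 0, 1]])

```text
time: 12.77
tcp_pos: [0.5862, -0.0181, 0.009]
ee_rot: [3.119, 0.363, 0.006]
ft_force: [-0.9, 1.5, 7.2]
grip_width: 0.0495
gripper_force: 62.1
```

>>> carry_out(rows=[[[0, 0, 0], 0, 1], [[0, 0, 0], 0, 1], [[0, 0, 0], 0, 1], [[0, 0, 0.12], 0, 1], [[0, 0, 0.24], 0, 1], [[0, 0, 0.36], 0, 1], [[0, 0, 0.4], 0, 1], [[0, 0, 0.4], 0, 1]])

```text
time: 13.43
tcp_pos: [0.5876, -0.0186, 0.132]
ee_rot: [3.117, 0.363, 0.016]
ft_force: [1.2, 0.8, -1.6]
grip_width: 0.0495
gripper_force: 62.5
```

>>> carry_out(rows=[[[-0.05, -0.12, 0], 0, 1], [[-0.1, -0.24, 0], 0, 1], [[-0.15, -0.36, 0], 0, 1], [[-0.2, -0.48, 0], 0, 1], [[-0.25, -0.6, 0], 0, 1], [[-0.3, -0.72, 0], 0, 1], [[-0.35, -0.84, 0], 0, 1], [[-0.4, -0.93, 0], 0, 1], [[-0.438, -1, 0], 0, 1], [[-0.438, -1, 0], 0, 1]])

```text
time: 14.27
tcp_pos: [0.4503, -0.3207, 0.1247]
ee_rot: [-3.12, -0.356, 0.003]
ft_force: [-0.4, 0.2, -0.5]
grip_width: 0.0492
gripper_force: 62.5
```

>>> carry_out(rows=[[[0, -0.094, 0], 0, 1], [[0, -0.094, -0.12], 0, 1], [[0, -0.094, -0.24], 0, 1], [[0, -0.094, -0.33], 0, 1], [[0, -0.094, -0.37], 0, 1], [[0, -0.094, -0.388], 0, 1], [[0, -0.094, -0.388], 0, 1], [[0, -0.094, -0.388], 0, 1]])

```text
time: 14.93
tcp_pos: [0.4522, -0.3443, 0.0115]
ee_rot: [-3.115, -0.365, 0.006]
ft_force: [-10.8, 9.2, 21.3]
grip_width: 0.0492
gripper_force: 66.8
```

>>> carry_out(rows=[[[0, 0, 0], 0, -1], [[0, 0, 0], 0, -1], [[0, 0, 0], 0, -1], [[0, 0, 0], 0, -1], [[0, 0, 0], 0, -1], [[0, 0, 0], 0, -1], [[0, 0, 0.12], 0, -1], [[0, 0, 0.24], 0, -1], [[0, 0, 0.37], 0, -1], [[0, 0, 0.37], 0, -1]])

```text
time: 15.77
tcp_pos: [0.4566, -0.3501, 0.1294]
ee_rot: [3.108, 0.362, 0.013]
ft_force: [0.8, -0.8, 1.0]
grip_width: 0.0858
gripper_force: 0.0
```

>>> carry_out(rows=[[[0.536, 0.426, 0.1], 1, -1], [[0.536, 0.426, 0.1], 1, -1], [[0.536, 0.426, 0.1], 1, -1], [[0.536, 0.426, 0.1], 1, -1], [[0.536, 0.426, 0.1], 1, -1], [[0.536, 0.426, 0.1], 1, -1], [[0.536, 0.426, 0.1], 1, -1], [[0.536, 0.426, 0.1], 1, -1]])

```text
time: 16.43
tcp_pos: [0.6133, -0.2183, 0.1502]
ee_rot: [-2.919, -1.159, 0.001]
ft_force: [-0.1, 0.5, 0.3]
grip_width: 0.0852
gripper_force: 0.0
```

>>> carry_out(rows=[[[0, 0, 0], 1, -1], [[0, 0, 0], 1, -1], [[0, 0, 0], 1, -1], [[0, 0, 0], 1, -1], [[0, 0, 0], 1, -1], [[0, 0, 0], 1, -1]])

```text
time: 16.93
tcp_pos: [0.6127, -0.2193, 0.1504]
ee_rot: [-2.524, -1.87, 0.001]
ft_force: [1.1, 0.0, -0.5]
grip_width: 0.0854
gripper_force: 0.0
```

>>> carry_out(rows=[[[0, 0, 0], 1, -1], [[0, 0, 0], 1, -1], [[0, 0, 0], 1, -1], [[0, 0, 0], 1, -1], [[0, 0, 0], 1, -1], [[0, 0, 0], 1, -1]])

```text
time: 17.43
tcp_pos: [0.6133, -0.2187, 0.1507]
ee_rot: [-1.955, -2.459, 0.0]
ft_force: [-0.2, 0.9, 0.4]
grip_width: 0.0853
gripper_force: 0.0
```

Run:
```python
from m import *
st=arm.state();print(st['tcp_pos'],st['qpos'],cv2.Rodrigues(st['ee_rot'])[0][:,1])
s=snap('scene'); save(s,'d1.png',(270,120,470,270),3)
```

```text
[ 0.61329635 -0.21873534  0.15068212] [-5.16374569e-01  3.26069993e-01  1.61253768e+00 -5.18081019e-05
  1.20336400e+00 -7.43757488e-01] [ 9.74255443e-01  2.25446745e-01 -3.11664155e-04]
```

View pics/d1.png

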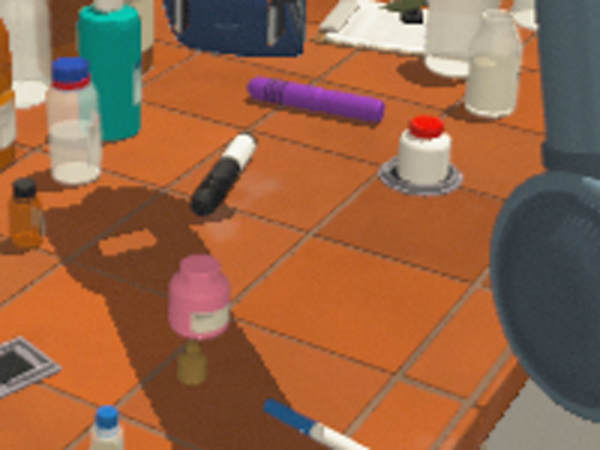

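The squat jar stands upright in the large cup at (425,155), to be measured later. The probe is clear at (223,175), with the closing axis at 13.0°.

>>> carry_out(rows=[[[0, 0, -0.12], 0, -1], [[0, 0, -0.24], 0, -1], [[0, 0, -0.36], 0, -1], [[0, 0, -0.45], 0, -1], [[0, 0, -0.492], 0, -1], [[0, 0, -0.492], 0, -1], [[0, 0, -0.492], 0, 1], [[0, 0, -0.492], 0, 1], [[0, 0, -0.492], 0, 1], [[0, 0, -0.492], 0, 1]])

```text
time: 18.32
tcp_pos: [0.6151, -0.2191, 0.0056]
ee_rot: [1.948, 2.46, 0.001]
ft_force: [0.1, -0.3, 0.6]
grip_width: 0.0387
gripper_force: 0.0
```

>>> carry_out(rows=[[[0, 0, 0], 0, 1], [[0, 0, 0], 0, 1], [[0, 0, 0], 0, 1], [[0, 0, 0.12], 0, 1], [[0, 0, 0.24], 0, 1], [[0, 0, 0.36], 0, 1], [[0, 0, 0.4], 0, 1], [[0, 0, 0.4], 0, 1]])

```text
time: 18.98
tcp_pos: [0.6161, -0.2196, 0.128]
ee_rot: [1.945, 2.457, 0.002]
ft_force: [0.9, -0.4, -0.0]
grip_width: 0.0245
gripper_force: 60.0
```

```bash
cat > m3.py <<'E'
from m2 import *
# probe / cups now, tops by height
def top(name,u0,zlo,zhi,r):
    u,v=proj(s,u0); m=ok&(C[...,2]>zlo)&(C[...,2]<zhi)&(np.hypot(C[...,0]-u0[0],C[...,1]-u0[1])<r); P=C[m]
    print('TOP',name,len(P),P[:,2].max().round(3),np.round(cv2.minEnclosingCircle(P[:,:2].astype(np.float32)),4) if 0 else cv2.minEnclosingCircle(P[:,:2].astype(np.float32)))
top('squat',(.4525,-.3465,.06),.055,.08,.04)
top('jar',(.4435,.3257,.07),.063,.085,.04)
top('vial',(.4517,.2213,.055),.05,.07,.03)
E
python3 m3.py | grep -E 'TOP|cradle|dark \['; python3 -c "
from h import *
s=snap('top');save(s,'e1.png',(160,140,440,300),2.8)"
```

```text
medium dark [0.4479 0.3293] 0.0052 rect [0.4483 0.3284] [0.0102 0.002 ]
small dark [0.4519 0.2181] 0.0138 rect [0.4533 0.2133] [0.0273 0.013 ]
large dark [ 0.4259 -0.3346] 0.0001 rect [ 0.4259 -0.3346] [0. 0.]Traceback (most recent call last):
  File "m3.py", line 1, in <module>
    from m2 import *
  File "m2.py", line 16, in <module>
    m=comp(ok&(C[...,2]>lo)&(C[...,2]<.1)&(np.hypot(x-u,y-v)<R),u,v); P=C[m]; print(k,m.sum(),'z',np.percentile(P[:,2],[50,90,100]).round(3))
  File "m2.py", line 6, in comp
    n,l=cv2.connectedComponents(m.astype(np.uint8)); ys,xs=np.nonzero(m); i=np.argmin(np.hypot(xs-u,ys-v)); return l==l[ys[i],xs[i]]
                                                                            ~~~~~~~~~^^^^^^^^^^^^^^^^^^^^^
    return _wrapfunc(a, 'argmin', axis=axis, out=out, **kwds)
    return bound(*args, **kwds)
ValueError: attempt to get argmin of an empty sequence
```

View pics/e1.png

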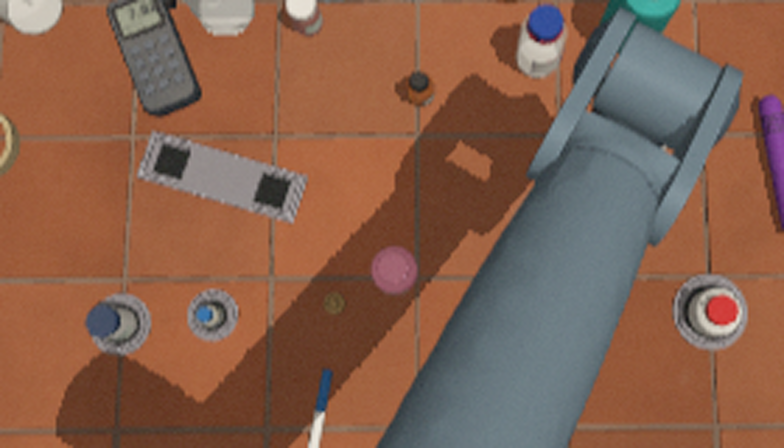

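The probe is held. The vial, jar and squat jar are in their cups at (205,313), (103,321) and (720,310). I'll measure how well they are centred.

```bash
sed -i '1c from m import *\ns,C,hsv,no=run(); ok=s["z_map"]>0' m3.py
cat >> m3.py <<'E'
gray=cv2.cvtColor(s['pixels'],cv2.COLOR_RGB2GRAY)
# cup flange outlines: rays outward from nominal centre until orange
for k,(c,r) in dict(medium=((.4435,.3257),.035),small=((.4517,.2213),.0295),large=((.4525,-.3465),.043)).items():
    Q=[]
    for a in np.arange(0,2*np.pi,.1):
        for rr in np.arange(r+.012,r-.014,-.0005):
            u,v=proj(s,(c[0]+rr*np.cos(a),c[1]+rr*np.sin(a),.001)); px=cv2.getRectSubPix(cv2.cvtColor(s['pixels'],cv2.COLOR_RGB2HSV)[...,1].copy(),(1,1),(float(u),float(v)))[0,0]
            if px<110: Q.append((c[0]+rr*np.cos(a),c[1]+rr*np.sin(a))); break
    Q=np.array(Q,np.float32); e=cv2.fitEllipse(Q); print('CUP',k,len(Q),e)
mk=(hsv[...,1]<90)&(C[...,2]<.03)&(np.hypot(C[...,0]-.612,C[...,1]-.2166)<.105); mk=cv2.morphologyEx(mk.astype(np.uint8),cv2.MORPH_OPEN,np.ones((5,5)))
c=max(cv2.findContours(mk,0,2)[0],key=cv2.contourArea)[:,0]
print('CRADLE',cv2.minAreaRect(np.array([ray(s,a,b,.005)[:2] for a,b in c],np.float32)))
E
python3 m3.py
```

```text
TOP squat 107 0.067 ((0.4500824213027954, -0.34526440501213074), 0.018032565712928772)
TOP jar 111 0.077 ((0.44421517848968506, 0.3250683546066284), 0.018743271008133888)
TOP vial 24 0.061 ((0.45053648948669434, 0.21823671460151672), 0.0077315992675721645)
CUP medium 63 ((0.4437143802642822, 0.3274192810058594), (0.07166431844234467, 0.0775211974978447), 96.92469024658203)
CUP small 63 ((0.45412373542785645, 0.22173389792442322), (0.05731638893485069, 0.0683528333902359), 90.80314636230469)
CUP large 63 ((0.4537878930568695, -0.34665000438690186), (0.08794379979372025, 0.09406132996082306), 92.76786804199219)
CRADLE ((0.6123782992362976, 0.21665096282958984), (0.19304180145263672, 0.05984116718173027), 72.917236328125)
```

All three are centred within about 4 mm and seated. The cradle is at (.6124,.2167) with its axis at −17°, so the probe turns −30°.

>>> carry_out(rows=[[[0, 0.11, 0.1], -0.2, 1], [[0, 0.22, 0.1], -0.4, 1], [[0, 0.33, 0.1], -0.6, 1], [[0, 0.44, 0.1], -0.8, 1], [[0, 0.55, 0.1], -1, 1], [[0, 0.66, 0.1], -1, 1], [[0, 0.77, 0.1], -1, 1], [[0, 0.88, 0.1], -1, 1], [[0, 0.9, 0.1], -1, 1], [[0, 0.9, 0.1], -1, 1]])

```text
time: 19.97
tcp_pos: [0.6118, 0.0539, 0.1501]
ee_rot: [-2.515, -1.877, 0.006]
ft_force: [0.4, -0.6, -0.0]
grip_width: 0.0243
gripper_force: 59.9
```

>>> carry_out(rows=[[[-0.003, 0.11, 0], 0, 1], [[-0.003, 0.22, 0], 0, 1], [[-0.003, 0.33, 0], 0, 1], [[-0.003, 0.44, 0], 0, 1], [[-0.003, 0.551, 0], 0, 1], [[-0.003, 0.551, 0], 0, 1], [[-0.003, 0.551, 0], 0, 1], [[-0.003, 0.551, 0], 0, 1]])

```text
time: 20.63
tcp_pos: [0.6125, 0.2156, 0.1517]
ee_rot: [-2.521, -1.873, 0.004]
ft_force: [-0.3, 0.2, -0.9]
grip_width: 0.0246
gripper_force: 59.9
```

Run:
```python
from m import *
st=arm.state();y=cv2.Rodrigues(st['ee_rot'])[0][:,1];print(st['tcp_pos'],np.degrees(np.arctan2(y[1],y[0])))
s=snap('scene'); save(s,'f1.png',(170,140,370,290),3)
```

```text
[0.61248436 0.21558855 0.15169359] -16.774647651803555
```

View pics/f1.png

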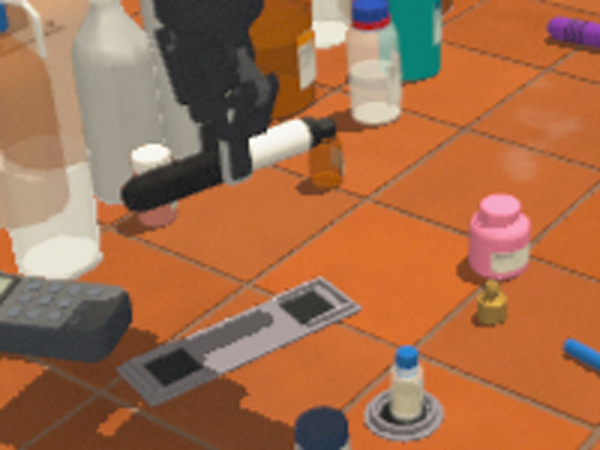

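The probe is held level from (125,195) to (335,125), parallel to the cradle from (120,375) to (358,305). I'll lower and release it.

>>> carry_out(rows=[[[0, 0, -0.12], 0, 1], [[0, 0, -0.24], 0, 1], [[0, 0, -0.36], 0, 1], [[0, 0, -0.43], 0, 1], [[0, 0, -0.47], 0, 1], [[0, 0, -0.488], 0, 1], [[0, 0, -0.488], 0, 1], [[0, 0, -0.488], 0, 1]])

```text
time: 21.35
tcp_pos: [0.6142, 0.2159, 0.0081]
ee_rot: [2.521, 1.872, 0.003]
ft_force: [-0.2, 0.1, -1.3]
grip_width: 0.0245
gripper_force: 60.9
```

>>> carry_out(rows=[[[0, 0, 0], 0, -1], [[0, 0, 0], 0, -1], [[0, 0, 0], 0, -1], [[0, 0, 0], 0, -1], [[0, 0, 0], 0, -1], [[0, 0, 0], 0, -1], [[0, 0, 0.1], 0, -1], [[0, 0, 0.2], 0, -1], [[0, 0, 0.3], 0, -1], [[0, 0, 0.4], 0, -1]])

```text
time: 22.18
tcp_pos: [0.6126, 0.217, 0.1281]
ee_rot: [-2.521, -1.875, 0.001]
ft_force: [1.2, 0.2, 0.9]
grip_width: 0.0857
gripper_force: 0.0
```

>>> carry_out(rows=[[[0, -0.13, 0.1], 0, -1], [[0, -0.26, 0.2], 0, -1], [[0, -0.4, 0.3], 0, -1], [[0, -0.53, 0.3], 0, -1], [[0, -0.66, 0.3], 0, -1], [[0, -0.8, 0.3], 0, -1], [[0, -0.9, 0.3], 0, -1], [[0, -1, 0.3], 0, -1], [[0, -1, 0.3], 0, -1], [[0, -1, 0.3], 0, -1]])

```text
time: 23.02
tcp_pos: [0.6127, -0.0847, 0.2168]
ee_rot: [-2.524, -1.871, -0.0]
ft_force: [-0.2, -0.1, -0.3]
grip_width: 0.0853
gripper_force: 0.0
```

Run:
```python
from m import *
s,C,hsv,no=run(); save(s,'g1.png',(170,140,440,300),2.8)
m=(s['z_map']>0)&(C[...,2]>.016)&(C[...,2]<.06)&(np.hypot(C[...,0]-.6124,C[...,1]-.2167)<.1); P=C[m]
print('probe',m.sum(),P[:,2].max(),cv2.minAreaRect(P[:,:2].astype(np.float32)))
for k,c,lo in(('squat',(.4525,-.3465),.055),('jar',(.4437,.3260),.063),('vial',(.452,.2213),.05)):
    P=C[(C[...,2]>lo)&(C[...,2]<.09)&(np.hypot(C[...,0]-c[0],C[...,1]-c[1])<.04)]; print(k,P[:,2].max(),cv2.minEnclosingCircle(P[:,:2].astype(np.float32)))
```

```text
probe 424 0.035431858139090146 ((0.6243799328804016, 0.22280409932136536), (0.16844399273395538, 0.08874757587909698), 45.85649490356445)
squat 0.06802313482031702 ((0.45049411058425903, -0.3448645770549774), 0.01747983507812023)
jar 0.07654166652088477 ((0.4431402087211609, 0.32536888122558594), 0.01830136962234974)
vial 0.06188670677837979 ((0.450501024723053, 0.2180931568145752), 0.007926166988909245)
```

View pics/g1.png

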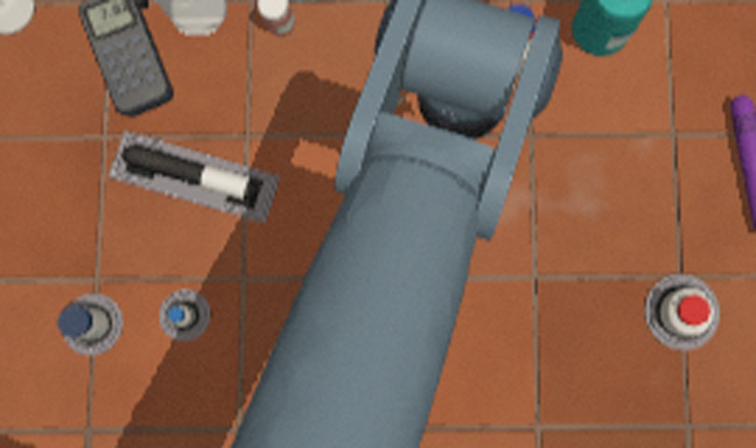

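The probe lies in the cradle from about (122,155) to (258,198), and the other three are upright. I'll do one exact check of the probe.

Run:
```python
from m import *
s,C,hsv,no=run()
a=np.radians(73); d=np.array([np.cos(a),np.sin(a)]); e=np.array([-d[1],d[0]])
r=C[...,:2]-[.6124,.2167]; m=(s['z_map']>0)&(C[...,2]>.019)&(C[...,2]<.06)&(abs(r@e)<.028)&(abs(r@d)<.1)
P=C[m]; R=cv2.minAreaRect(P[:,:2].astype(np.float32)); q=np.array(R[0])-[.6124,.2167]; print(m.sum(),P[:,2].max(),R,'along',q@d,'across',q@e)
```

```text
386 0.035625093495171394 ((0.6159027218818665, 0.21667245030403137), (0.1615646481513977, 0.027203431352972984), 73.75353240966797) along 0.0009977508624907738 across -0.0033577243460195735
```

```bash
python3 -c "
from workcell import arm
print(arm.sign_off())"
```

```text
the job is handed in; nothing more can be done
None
```

The job is handed in (the hand-in returned no verdict): by my camera measurements all three containers stand seated within about 4 mm of their cup centres, the probe lies within about 4 mm of the cradle centre and 1° of its axis, and the brass weight and amber bottle were not touched.

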